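Clamp the feeder gearbox and press its change gear home on the splines

ROBOT

A 7-joint arm with a two-finger parallel gripper is mounted at the origin on a cart in front of the work surface, level with it; the furniture and walls round the work are solid. World frame = base frame: x ahead of the robot, y to its left, z up, the work surface at z = 0. Lengths are in m, angles in rad, forces in N, time in s.
With the tool pointing down it reaches from about 0.4 to 0.85 m from the base axis. Payload 10.4 kg.
Tool frame: the origin (TCP) lies at the very end of the fingers, on their centre line; the grasp point (between the pads) lies 19 mm behind it (r.pinch_z is the distance from the TCP to the grasp point, in m); z points along the fingers, y is the line along which they close (so a half turn about z gives the same grasp; the last joint's range is limited). The gripper opens to 87 mm and grips with 3 to 60 N. Pads are 19 mm wide; open, the fingers measure 117 mm over their backs; the gripper's body (75 mm by 190 mm) begins 51 mm behind the grasp point.
Start: joints at [-1.345, 0.332, -0.065, 1.46, 0.022, 1.35, -0.088], TCP at [0.154, 0.606, 0.223] pointing down, gripper open.
Joint ranges: [-2.6, 2.6], [-0.5, 2.12], [-1.47, 1.34], [0.16, 2.42], [-1.27, 4.41], [0.06, 2.06], [-2.6, 2.6]. Speed limits (rad/s): [2.22, 2.22, 2.79, 2.79, 3.14, 3.14, 3.14].

INTERFACE

Orientations are given as a unit quaternion [x, y, z, w].
In Python, from bench import r, camera gives the robot as it stands. The module is installed in compiled form; this text tells all that it offers.
- The arm moves only by the shell command python3 -m pendant 'ROWS' [FORCE]. ROWS is JSON, a list of rows, each an object with "dp": the shift along the tool's x, y, z as a fraction of full scale, a list of three; "rotation": the turn, a rotation vector about the tool's x, y, z as a fraction of full scale, a list of three; "jaw": the opening, from 0 (shut) to 1 (fully open). A call has 1 to 8 rows; each row is the pose to reach, as a shift and turn from the pose commanded when the call began, along the tool's axes at that moment, turning the shorter way round; what a row does not reach only later rows make up. Full scale, the value 1, is 0.15 m for a shift and 2 pi rad for a turn. A row lasts 1/8 s, in which the tool goes at most 62.5 mm and 10.7 degrees, less where a joint would pass 70% of its speed; a pose out of reach is approached as far as the arm can. A call with a number of a shift or a turn outside -1 to 1 is refused whole. A call with a gripper value outside its range is refused whole. The fingers move at their own pace and stop on an object; FORCE is the grip in N (left out, the last holds). Time passes only in rows, so rows that repeat a pose let the fingers close. It gives the time, the measured TCP pose, the force, the opening and the grip force at its end, in the units of the state.
- r.read_state(): the state, without advancing time (a new reading comes with each control period).
- camera(name): name is "side" or "top" or "wrist"; returns a dict with "image" (420x560x3 uint8, red, green, blue), "z_map" (420x560 float32, m along the optical axis (not along the pixel's ray), 0 where there is no reading), "mtx" (3x3 intrinsics, pixels), "T" (4x4, takes a point from camera to world coordinates). Camera axes: x right, y down, z forward; pixel columns grow to the right and rows downward; lengths in m; the calibration is good to about 2 mm. A picture is of the moment at which its call begins.
- r.close_job(): hands the job in; it is judged then, once.
The state is a dict: "time": time; "joint_positions": joint angles; "joint_vel": joint speeds; "joint_torque": joint torques, N m; "ee_pos": TCP position; "eef_rot": TCP orientation; "ft_force": force on the tool from outside, world axes, zero at the start; "torque": the same for the moment, N m; "width": finger opening in m; "grip_force": force on a finger pad.
Only numpy, scipy, OpenCV 4.12 (cv2) and the standard library are available. Lean on these libraries where they do the work, as an engineer would, in place of code of your own. Each camera call takes 0.05 s, during which the arm holds its last target. There are 200 camera calls.

TASK

First swing the red handle of the toggle clamp over centre so that its rubber pad clamps the green gearbox down in the jig. Then put the larger of the two change gears, hexagon hub up, onto the splined shaft: turn it until the splines mesh, slide it fully home, pushing the spring collar down as far as it goes so that the retaining-ring groove above the hub is free, and finish while still holding the gear pressed down; do not let go of it. Leave the small gear and the other things on the table where they are.

Things in the scene. Friction and masses are not known exactly. Their poses are not given: they have to be found in the camera images.
- jig: fixed plywood board 170 (x) x 310 (y) x 15 mm carrying nest and clamp. Origin at table height under the gearbox shaft axis; the board spans y = -105 to 205 mm. x is parallel to the clamp's hinge pins, y runs from the shaft to the clamp (clamp at x = 0, y = 108 to 195 mm), z up. Stops, dowels and screws stand up to 14 mm over the board
- clamp_hinge (a point): centre of the fixed hinge pin of the clamp's handle, 31 mm over the table, at x = 0, y = 179 mm of the jig. Open, the handle lies back, away from the gearbox, about 20 deg above level, and the clamp's arm stands nearly upright, its tip about 115 mm over the table; closed, the handle stands upright, its top about 140 mm over the table
- clamp_grip (a point): point in the middle of the clamp's red grip, 80 mm from the hinge pin. The grip is 17 mm wide along the jig's x, 21 mm thick and 66 mm long (44 to 110 mm from the pin). It moves on an arc in the jig's y-z plane and may be pinched from above across its 17 mm width, turning between the pads
- clamp_handle (a joint): turn of the clamp handle in rad: 0 = open (as found); grows as the handle swings up and towards the gearbox (right-handed about the jig's +x); dead centre at 1.30, stop at 1.37. A link swings the arm down with it; past dead centre it locks itself. A few newtons at the grip move it; a pinch may slip a little, so push on to the stop. Closed properly: beyond 1.33
- clamp_pad: sprung black rubber pad, 16 mm diameter, at the end of the clamp arm; origin in the middle of its lower face. Closed, it presses with about 8 N on the gearbox foot, 62 mm from the shaft axis
- gearbox: green worm gearbox, 1.6 kg, loose in the jig's nest with about 1 mm play: foot 110 x 140 x 12 mm, body 88 mm square, 35 mm high. Origin on the shaft axis at the foot's underside, 15 mm over the table; z up the shaft. The worm holds the upright shaft: it cannot be turned by hand
- shaft_splines (a point): on the shaft axis at the top of the splines, 72 mm over the gearbox origin. x points along one of 6 equal splines (yaw matters modulo 60 deg): 30 mm over tips, 22 mm at root, 7 mm wide. Above them a plain 22 mm nose goes on for 12 mm, its last 5 mm tapering to 14 mm: it centres the gear before the splines meet. It carries the retaining-ring groove
- collar (a joint): travel of the spring collar in m: 0 = up (as found, top face 46 mm over the gearbox origin), 0.005 = down on its stop (41 mm). The spring takes 7 N to start and 12 N at the stop, so the gear's weight alone does not press it down, and it rises again when let go
- collar_top (a point): centre of the top face of the collar (43 mm diameter) on the shaft axis, on which the gear's underside comes to rest; it moves with the collar. With the gear fully home it is 41 mm over the gearbox origin and the top of the gear's hub 73 mm
- large_gear: steel change gear to fit, 0.42 kg: toothed rim 80 mm diameter, 16 mm high; above it a hexagon hub 44 mm across flats, 16 to 32 mm high. Origin: centre of the underside, z up the bore. Through bore, 24 mm, with 6 slots 9.2 mm wide for the splines (1 mm play, 4 deg either way). A slot and a hub flat face its x axis, the others every 60 deg: 6 positions fit
- small_gear: the small change gear, 58 mm outside diameter over the teeth, same hub and bore as the large one; not wanted for this job, stays where it lies
- retaining_ring: dark steel retaining ring, 33 mm outside diameter, 2.5 mm thick, lying flat; somebody else will fit it later; stays where it lies
- hex_key: hexagon key lying flat, 37 x 81 x 5 mm; stays where it lies
- tape_measure: yellow and black pocket tape measure, 39 x 76 x 63 mm; stays where it stands
- bolt_a: steel bolt with nut, 17 x 57 x 19 mm; stays where it lies
Not all that is in view belongs to the job. What is shaped like the large_gear but blue or pink is not meant.

How it is judged:
On the way, in this order (a step that is already met when the one before it is completed fails the run):
1. the toggle clamp is swung past dead centre and its pad presses on the gearbox (value of joint clamp_handle above 1.33 rad and contact force between clamp_pad and gearbox above 4 N and horizontal distance between large_gear and shaft_splines above 0.06 m), for 0.2 s.
2. the large gear sits on the clamped gearbox's shaft with its splines engaged (value of joint clamp_handle above 1.33 rad and contact force between clamp_pad and gearbox above 4 N and horizontal distance between large_gear and shaft_splines below 0.0025 m and angle between the z axis of large_gear and the z axis of gearbox, either way round below 0.06 rad and angle between large_gear's own z axis and vertical below 0.1 rad and z of large_gear in the frame of gearbox below 0.064 m), for 0.1 s.
At the end, for the whole second after the job is handed in: Clamp handle past 1.33 rad, pad pressing on the gearbox (> 4 N) in its nest; large gear coaxial with the shaft (2.5 mm, 3.5 deg), underside at most 43 mm over the gearbox origin, collar down at least 3.5 mm, fingers still on the gear (> 3 N); all bystanders within 30 mm of their starts (value of joint clamp_handle above 1.33 rad and contact force between clamp_pad and gearbox above 4 N and horizontal distance between large_gear and shaft_splines below 0.0025 m and angle between the z axis of large_gear and the z axis of gearbox, either way round below 0.06 rad and angle between large_gear's own z axis and vertical below 0.1 rad and value of joint collar above 0.0035 m and z of large_gear in the frame of gearbox between 0.038 and 0.0432 m and contact force between the fingers and large_gear above 3 N and z of gearbox in the frame of jig below 0.017 m and horizontal distance between gearbox and jig below 0.006 m and distance of each of small_gear, retaining_ring, hex_key, tape_measure, bolt_a from where it was at the start of the episode below 0.03 m); the arm keeps its last pose, push and grip.
It fails at once if the small gear or another bystander is moved by more than 30 mm (distance of any of small_gear, retaining_ring, hex_key, tape_measure, bolt_a from where it was at the start of the episode above 0.03 m).
It fails at once if the gearbox is lifted or knocked out of its nest (z of gearbox in the frame of jig above 0.022 m or horizontal distance between gearbox and jig above 0.008 m).
It also fails if it takes over 61 s, if anything falls off the work surface, if the arm or the gripper's body presses on something with over 40 N, if the wrist force passes 120 N, or if a joint passes its speed limit or range.

## Working session

There is one attempt and no reset: what is moved stays moved. The work goes in short steps, Python scripts to look and compute and a shell command to move; the robot and the scene stay as the last step left them, time stands still between calls to the robot, and variables do not carry over. Pictures are saved under pics/ and viewed, at most 10 in all, crops included, and the job is handed in when it is done.

```bash
mkdir -p pics; python3 - <<'E'
from bench import r,camera
import cv2,numpy as np,pickle
s=r.read_state();print(s,r.pinch_z)
for n in("side","top"):
    c=camera(n);cv2.imwrite(f"pics/{n}0.png",c["image"][:,:,::-1]);pickle.dump(c,open(f"{n}0.pkl","wb"));print(n,c["mtx"],c["T"].round(3))
E
```

```text
{'time': 0.0, 'joint_positions': array([-1.34463226,  0.33286886, -0.06472238,  1.46098226,  0.02158911,
        1.3498745 , -0.08847042]), 'joint_vel': array([ 0.00092365, -0.00095842,  0.001376  , -0.00015805,  0.00055292,
        0.00189222,  0.00015877]), 'joint_torque': array([ 1.37667057e-04, -6.23254609e+01,  2.48983997e-02, -3.89886475e+01,
       -6.14417321e-02,  3.97319079e-02,  1.16977017e-04]), 'ee_pos': array([0.15377025, 0.60537683, 0.22173632]), 'eef_rot': array([ 1.24026709e-01,  9.92278619e-01, -7.16005000e-04, -6.45820101e-05]), 'ft_force': array([-0.36328572,  0.515962  ,  0.438687  ]), 'torque': array([-0.01259188, -0.01690965, -0.01273496]), 'grip_force': 0.0, 'width': 0.08732567981376455} 0.0187
side [[479.57101116   0.         279.79061386]
 [  0.         479.57101116 208.69511994]
 [  0.           0.           1.        ]] [[ 0.993 -0.039  0.115  0.367]
 [-0.121 -0.414  0.902 -1.108]
 [ 0.012 -0.91  -0.415  0.596]
 [ 0.     0.     0.     1.   ]]
top [[402.90944379   0.         283.99179942]
 [  0.         402.90944379 203.62058304]
 [  0.           0.           1.        ]] [[-0.048 -0.976  0.214  0.319]
 [-0.999  0.046 -0.014  0.018]
 [ 0.004 -0.215 -0.977  1.038]
 [ 0.     0.     0.     1.   ]]
```

View pics/top0.png

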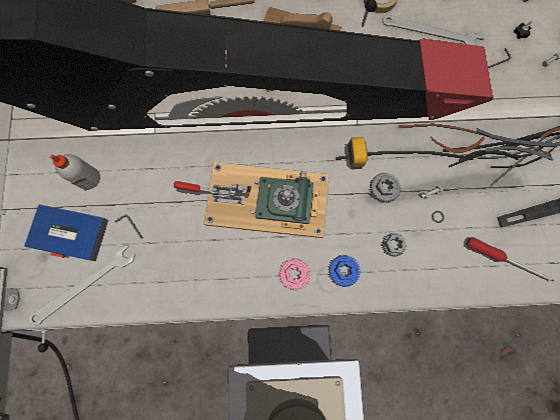

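View pics/side0.png

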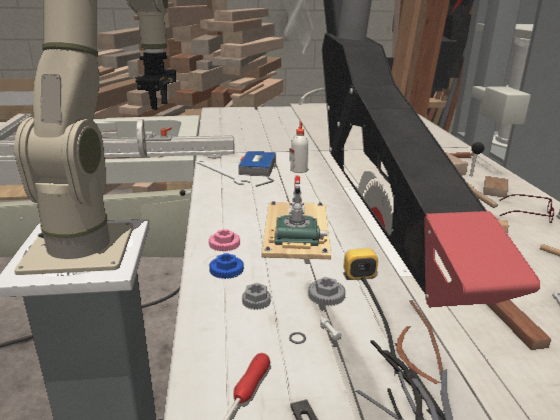

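Top view: the jig is at about (265,200) with the shaft at (285,198), the open red handle at (187,187), the large gear at (384,187), the small gear at (393,243), and the saw arm above in the image. The side view agrees: gearbox (297,230), large gear (326,291).

```bash
cat > h.py <<'E'
import numpy as np,cv2,pickle
from scipy.spatial.transform import Rotation as R
def pts(c):
    z=c["z_map"];v,u=np.indices(z.shape);K=c["mtx"]
    P=np.stack([(u-K[0,2])*z/K[0,0],(v-K[1,2])*z/K[1,1],z],-1)
    return P@c["T"][:3,:3].T+c["T"][:3,3]
def proj(c,p):
    q=(np.asarray(p)-c["T"][:3,3])@c["T"][:3,:3];a=c["mtx"]@q;return a[:2]/a[2]
E
python3 - <<'E'
from h import *
for n,bx in(("top",dict(board=(195,155,335,245),shaft=(255,175,318,222),lg=(365,168,405,204),sg=(378,228,410,258),handle=(168,175,204,198))),("side",dict(board=(255,195,335,265),lg=(305,270,350,308),sg=(238,280,275,310),handle=(285,170,310,200)))):
    c=pickle.load(open(n+"0.pkl","rb"));P=pts(c);hsv=cv2.cvtColor(c["image"],cv2.COLOR_RGB2HSV)
    for k,(a,b,d,e) in bx.items():
        p=P[b:e,a:d].reshape(-1,3);h=hsv[b:e,a:d].reshape(-1,3).astype(int)
        if k=="board":
            m=(abs(p[:,2]-.015)<.006)&(h[:,0]>8)&(h[:,0]<28)&(h[:,1]>60)
            print(n,k,m.sum(),cv2.minAreaRect(p[m,:2].astype(np.float32)*1000),np.median(p[m,2]))
        elif k=="handle":
            m=((h[:,0]<8)|(h[:,0]>172))&(h[:,1]>130);print(n,k,m.sum(),p[m].mean(0),p[m].min(0),p[m].max(0))
        elif k=="shaft":
            m=p[:,2]>.07;print(n,k,m.sum(),np.median(p[m],0),p[m].min(0),p[m].max(0))
        else:
            for lo,hi in((.008,.024),(.026,.04)):
                m=(p[:,2]>lo)&(p[:,2]<hi);print(n,k,m.sum(),cv2.minEnclosingCircle(p[m,:2].astype(np.float32)*1000),np.median(p[m,2]))
c=pickle.load(open("top0.pkl","rb"));P=pts(c);I=c["image"]
m=(P[...,2]>.15)&(abs(P[...,1])<.6);q=P[m];
for y in np.arange(-.4,.5,.1):
    s=q[abs(q[:,1]-y)<.03]
    if len(s):print("saw y",round(y,1),"xmin",s[:,0].min().round(3),"z there",s[s[:,0].argmin(),2].round(3),"zmax",s[:,2].max().round(3))
a=cv2.resize(I[150:255,160:420][:,:,::-1],(780,315),interpolation=cv2.INTER_CUBIC);cv2.imwrite("pics/t1.png",a)
E
```

```text
top board 3983 ((559.7265625, 46.62664794921875), (308.49609375, 171.45748901367188), 81.03191375732422) 0.014887491890818838
top shaft 130 [5.46764890e-01 1.27835045e-04 9.44239445e-02] [ 0.3189701  -0.01459162  0.07003991] [0.56719218 0.01751285 1.03778288]
top lg 447 ((576.4282836914062, -264.9144287109375), 40.560691833496094) 0.01527087724130105
top lg 167 ((577.0995483398438, -264.9296569824219), 25.155269622802734) 0.031457466160133896
top sg 154 ((425.01641845703125, -271.5926208496094), 30.118335723876953) 0.01574736327430859
top sg 180 ((425.9577331542969, -272.2008972167969), 25.388900756835938) 0.032145708670431206
top handle 168 [0.58899404 0.24431669 0.06323773] [0.57950293 0.21487291 0.04227232] [0.60142906 0.27357595 0.07423102]
side board 1595 ((559.314697265625, 46.5142822265625), (317.45343017578125, 168.69985961914062), 80.86344909667969) 0.013963208235409308
side lg 524 ((597.1925048828125, -245.4964599609375), 69.33309936523438) 0.014302521646633481
side lg 190 ((598.4207763671875, -248.61834716796875), 51.27996063232422) 0.030115893078591194
side sg 281 ((425.60089111328125, -274.076904296875), 31.288753509521484) 0.015098167508712623
side sg 200 ((424.3334045410156, -272.8591613769531), 25.017383575439453) 0.030271841640688968
side handle 23 [0.59240659 0.25735156 0.0673969 ] [0.58496387 0.24636634 0.06014655] [0.60056744 0.2724274  0.07427715]
saw y -0.4 xmin 0.742 z there 0.182 zmax 0.205
saw y -0.3 xmin 0.742 z there 0.214 zmax 0.225
saw y -0.2 xmin 0.745 z there 0.18 zmax 0.315
saw y -0.1 xmin 0.744 z there 0.216 zmax 0.275
saw y -0.0 xmin 0.068 z there 0.157 zmax 1.038
saw y 0.1 xmin 0.744 z there 0.298 zmax 0.325
saw y 0.2 xmin 0.742 z there 0.332 zmax 0.346
saw y 0.3 xmin 0.742 z there 0.329 zmax 0.397
saw y 0.4 xmin 0.738 z there 0.208 zmax 0.447
```

View pics/t1.png

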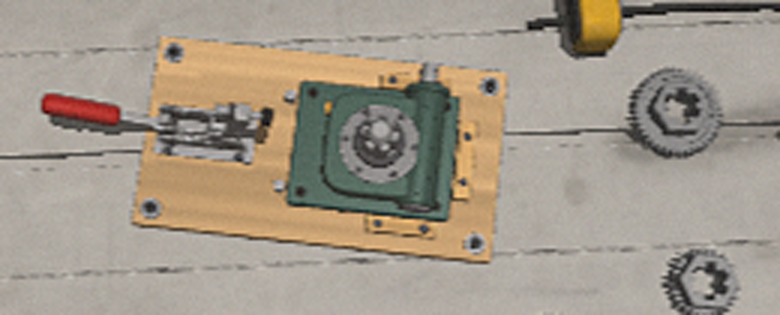

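```bash
cat >> h.py <<'E'
o=np.array([.5519,-.0028,0]);yj=np.array([.1560,.9878,0]);xj=np.array([.9878,-.1560,0])
def plan(t,ydeg=None):
    """fractions from the present pose to TCP world point t, tool down, tool y at ydeg"""
    from bench import r
    s=r.read_state();M=R.from_quat(s["eef_rot"]);d=M.inv().apply(np.array(t)-s["ee_pos"])/.15
    out=[d.round(3)]
    if ydeg is not None:
        a=np.radians(ydeg);Y=np.array([np.cos(a),np.sin(a),0]);Z=np.array([0,0,-1.]);G=R.from_matrix(np.c_[np.cross(Y,Z),Y,Z])
        out.append(((M.inv()*G).as_rotvec()/(2*np.pi)).round(4))
    print("plan",t,*out);return s
E
for i in 1 2 3; do python3 -m pendant '[{"dp":[-0.85,-0.4,0],"rotation":[0,0,0],"jaw":1},{"dp":[-0.85,-0.4,0],"rotation":[0,0,0],"jaw":1},{"dp":[-0.85,-0.4,0],"rotation":[0,0,0],"jaw":1},{"dp":[-0.85,-0.4,0],"rotation":[0,0,0],"jaw":1}]' 20; done
python3 -c "
from h import *
plan([.5914,.2485,.16],-9)"
```

```text
time: 0.6
ee_pos: [0.2633, 0.5157, 0.2225]
eef_rot: [0.125, 0.992, -0.0, -0.0]
ft_force: [-1.0, 0.4, -0.4]
width: 0.0871
grip_force: 0.0
time: 1.1
ee_pos: [0.3707, 0.4276, 0.2223]
eef_rot: [0.124, 0.992, 0.0, -0.0]
ft_force: [-0.6, 0.8, -0.6]
width: 0.0869
grip_force: 0.0
time: 1.6
ee_pos: [0.4792, 0.3389, 0.2222]
eef_rot: [0.123, 0.992, 0.0, -0.0]
ft_force: [-1.0, 0.7, -0.4]
width: 0.0871
grip_force: 0.0
plan [0.5914, 0.2485, 0.16] [-0.873 -0.401  0.414] [-1.000e-04 -1.000e-04  2.356e-01]
```

```bash

python3 -m pendant '[{"dp":[-0.87,-0.4,0.41],"rotation":[0,0,0.2356],"jaw":1},{"dp":[-0.87,-0.4,0.41],"rotation":[0,0,0.2356],"jaw":1},{"dp":[-0.87,-0.4,0.41],"rotation":[0,0,0.2356],"jaw":1},{"dp":[-0.87,-0.4,0.41],"rotation":[0,0,0.2356],"jaw":1},{"dp":[-0.87,-0.4,0.41],"rotation":[0,0,0.2356],"jaw":1},{"dp":[-0.87,-0.4,0.41],"rotation":[0,0,0.2356],"jaw":1},{"dp":[-0.87,-0.4,0.41],"rotation":[0,0,0.2356],"jaw":1},{"dp":[-0.87,-0.4,0.41],"rotation":[0,0,0.2356],"jaw":1}]'
python3 - <<'E'
from h import *
from bench import camera
s=plan([.5914,.2485,.04],-9)
c=camera("wrist");pickle.dump(c,open("w1.pkl","wb"));cv2.imwrite("pics/w1.png",c["image"][:,:,::-1])
print(c["T"].round(3))
P=pts(c);h=cv2.cvtColor(c["image"],cv2.COLOR_RGB2HSV);m=((h[...,0]<8)|(h[...,0]>172))&(h[...,1]>130)&(P[...,2]<.12)&(P[...,2]>.02)
p=P[m];print(len(p),p.mean(0),p.min(0),p.max(0))
q=np.c_[(p-o)@xj,(p-o)@yj,p[:,2]];print(q.mean(0),np.percentile(q,2,0),np.percentile(q,98,0))
print("line slope deg",np.degrees(np.arctan(np.polyfit(q[:,1],q[:,2],1)[0])), "x vs y",np.polyfit(q[:,1],q[:,0],1))
E
```

```text
time: 2.6
ee_pos: [0.5898, 0.2514, 0.1606]
eef_rot: [0.761, 0.649, -0.0, -0.001]
ft_force: [-0.5, 0.1, -0.9]
width: 0.0871
grip_force: 0.0
plan [0.5914, 0.2485, 0.04] [-0.018  0.015  0.804] [-0.0003 -0.0002 -0.0003]
[[ 0.987 -0.151 -0.047  0.604]
 [-0.159 -0.943 -0.293  0.332]
 [ 0.     0.296 -0.955  0.322]
 [ 0.     0.     0.     1.   ]]
1208 [0.59329924 0.2511806  0.06552744] [0.58041088 0.2155621  0.05187206] [0.74836669 0.3732218  0.11931112]
[0.0012732  0.25734031 0.06552744] [-0.00635859  0.22381635  0.05483199] [0.00776142 0.28403725 0.07348454]
line slope deg 14.142407952293116 x vs y [ 0.17232523 -0.04307303]
```

View pics/w1.png

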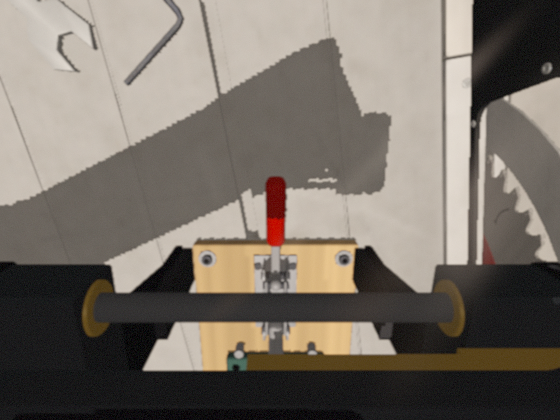

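The wrist view shows the red grip at (276,210), in line with the board. It measures within 1 mm of jig x = 0 and spans y = 224–284, as the text says. Next I go down and pinch.

```bash

python3 -m pendant '[{"dp":[-0.013,0.02,0.4],"rotation":[0,0,0],"jaw":1},{"dp":[-0.013,0.02,0.8],"rotation":[0,0,0],"jaw":1},{"dp":[-0.013,0.02,0.8],"rotation":[0,0,0],"jaw":1},{"dp":[-0.013,0.02,0.8],"rotation":[0,0,0],"jaw":0},{"dp":[-0.013,0.02,0.8],"rotation":[0,0,0],"jaw":0},{"dp":[-0.013,0.02,0.8],"rotation":[0,0,0],"jaw":0},{"dp":[-0.013,0.02,0.8],"rotation":[0,0,0],"jaw":0},{"dp":[-0.013,0.02,0.8],"rotation":[0,0,0],"jaw":0}]' 25
```

```text
time: 3.65
ee_pos: [0.5948, 0.2445, 0.0413]
eef_rot: [0.761, 0.649, 0.0, -0.0]
ft_force: [-0.8, -0.0, 0.5]
width: 0.045
grip_force: 0.0
```

```bash

python3 -m pendant '[{"dp":[0.02,-0.022,0],"rotation":[0,0,0],"jaw":0},{"dp":[0.02,-0.022,0],"rotation":[0,0,0],"jaw":0},{"dp":[0.02,-0.022,0],"rotation":[0,0,0],"jaw":0},{"dp":[0.02,-0.022,0],"rotation":[0,0,0],"jaw":0},{"dp":[0.02,-0.022,0],"rotation":[0,0,0],"jaw":0},{"dp":[0.02,-0.022,0],"rotation":[0,0,0],"jaw":0},{"dp":[0.02,-0.022,0],"rotation":[0,0,0],"jaw":0},{"dp":[0.02,-0.022,0],"rotation":[0,0,0],"jaw":0}]'
```

```text
time: 4.65
ee_pos: [0.5912, 0.2482, 0.0408]
eef_rot: [0.761, 0.649, -0.0, -0.0]
ft_force: [-5.2, 2.2, 1.1]
width: 0.0168
grip_force: 25.0
```

Gripped at a width of 16.8 mm, so I now swing the arc.

```bash

python3 -m pendant '[{"dp":[-0.039,0.005,-0.084],"rotation":[0,0,0],"jaw":0},{"dp":[-0.093,0.005,-0.16],"rotation":[0,0,0],"jaw":0},{"dp":[-0.159,0.005,-0.226],"rotation":[0,0,0],"jaw":0},{"dp":[-0.235,0.005,-0.279],"rotation":[0,0,0],"jaw":0},{"dp":[-0.319,0.005,-0.319],"rotation":[0,0,0],"jaw":0},{"dp":[-0.409,0.005,-0.343],"rotation":[0,0,0],"jaw":0},{"dp":[-0.501,0.005,-0.351],"rotation":[0,0,0],"jaw":0},{"dp":[-0.594,0.005,-0.343],"rotation":[0,0,0],"jaw":0}]'
python3 -m pendant '[{"dp":[-0.03,0,0],"rotation":[0,0,0],"jaw":0},{"dp":[-0.06,0,0],"rotation":[0,0,0],"jaw":0},{"dp":[-0.06,0,0],"rotation":[0,0,0],"jaw":0},{"dp":[-0.06,0,0],"rotation":[0,0,0],"jaw":0}]'
python3 - <<'E'
from h import *
from bench import camera,r
s=r.read_state();p=s["ee_pos"]-o;print(p@xj,p@yj,p[2])
c=camera("top");P=pts(c)
I=c["image"];h=cv2.cvtColor(I,cv2.COLOR_RGB2HSV)
cv2.imwrite("pics/t2.png",cv2.resize(camera("side")["image"][120:270,200:400][:,:,::-1],(800,600)))
E
```

```text
time: 5.65
ee_pos: [0.5777, 0.1626, 0.0935]
eef_rot: [0.76, 0.65, 0.001, -0.002]
ft_force: [-7.6, 9.0, 3.9]
width: 0.0167
grip_force: 25.0
time: 6.15
ee_pos: [0.576, 0.1519, 0.0923]
eef_rot: [0.761, 0.649, -0.0, -0.001]
ft_force: [-5.8, 4.7, -3.2]
width: 0.0167
grip_force: 25.0
-0.000353033853840317 0.15657865744941188 0.09234595982489277
```

View pics/t2.png

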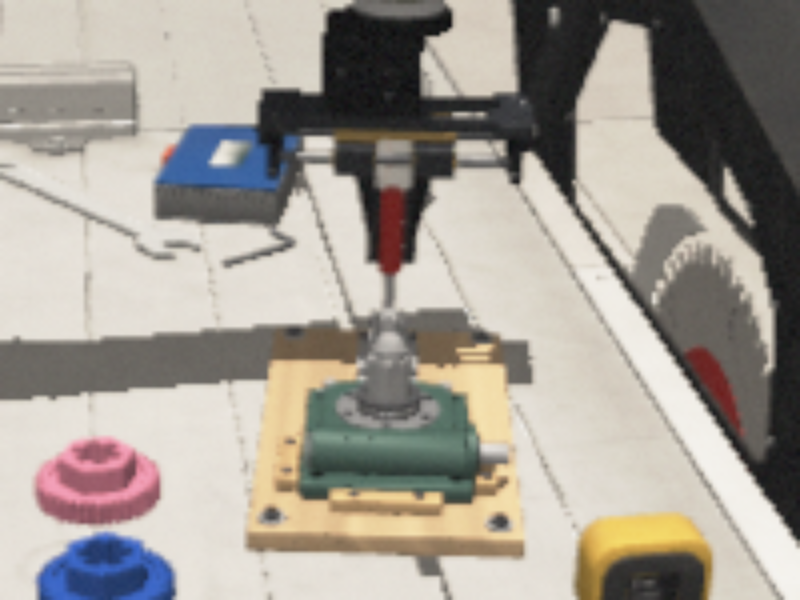

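The side view shows the handle upright between the fingers at (390,230), with the arm down. I'll release, rise and measure the handle.

```bash

python3 -m pendant '[{"dp":[0,0,0],"rotation":[0,0,0],"jaw":0.6},{"dp":[0.03,0,0],"rotation":[0,0,0],"jaw":0.6},{"dp":[0.06,0,0],"rotation":[0,0,0],"jaw":0.6},{"dp":[0.06,0,-0.4],"rotation":[0,0,0],"jaw":0.8},{"dp":[0.06,0,-0.8],"rotation":[0,0,0],"jaw":1},{"dp":[0.06,0,-0.8],"rotation":[0,0,0],"jaw":1}]'
python3 - <<'E'
from h import *
from bench import camera,r
for n in("wrist","top","side"):
    c=camera(n);P=pts(c);h=cv2.cvtColor(c["image"],cv2.COLOR_RGB2HSV)
    d=P-o;q=np.stack([d@xj,d@yj,P[...,2]],-1)
    m=((h[...,0]<8)|(h[...,0]>172))&(h[...,1]>130)&(abs(q[...,0])<.03)&(abs(q[...,1]-.17)<.12)&(q[...,2]>.03)
    p=q[m];print(n,len(p),p.mean(0),np.percentile(p,3,0),np.percentile(p,97,0))
    if n=="side":
        print(np.polyfit(p[:,2],p[:,1],1))
    pickle.dump(c,open(n+"2.pkl","wb"))
c=pickle.load(open("wrist2.pkl","rb"));cv2.imwrite("pics/w2.png",c["image"][:,:,::-1])
E
```

```text
time: 7.0
ee_pos: [0.5813, 0.1603, 0.2179]
eef_rot: [0.761, 0.649, 0.004, 0.001]
ft_force: [-0.2, -0.8, -1.0]
width: 0.0686
grip_force: 0.0
wrist 803 [0.00072867 0.17465016 0.13502797] [-0.00627009  0.16053121  0.08925626] [0.00773871 0.19041695 0.33124043]<stdin>:7: RuntimeWarning: Mean of empty slice.
  ret = um.true_divide(
Traceback (most recent call last):
IndexError: index -1 is out of bounds for axis 0 with size 0
```

```bash
python3 - <<'E'
from h import *
from bench import camera
c=pickle.load(open("wrist2.pkl","rb"));w1=pickle.load(open("w1.pkl","rb"))
for n,c in(("open",w1),("closed",c),("side",camera("side"))):
    P=pts(c);h=cv2.cvtColor(c["image"],cv2.COLOR_RGB2HSV);d=P-o
    q=np.stack([d@xj,d@yj,P[...,2]],-1)
    m=((h[...,0]<8)|(h[...,0]>172))&(h[...,1]>110)&(abs(q[...,0])<.004)&(abs(q[...,1]-.2)<.1)&(q[...,2]>.03)&(q[...,2]<.16)
    p=q[m][:,1:]
    if len(p)<5:print(n,len(p));continue
    b=cv2.fitLine(p.astype(np.float32),cv2.DIST_HUBER,0,.001,.001).ravel();print(n,len(p),p.mean(0),p.min(0),p.max(0),"angle",np.degrees(np.arctan2(b[1],b[0])))
    if n=="closed":
        for z in np.arange(.08,.145,.008):
            s=p[abs(p[:,1]-z)<.004];print(round(z,3),len(s),s[:,0].max().round(4) if len(s) else "")
c=pickle.load(open("wrist2.pkl","rb"));cv2.imwrite("pics/w2.png",c["image"][:,:,::-1])
E
```

```text
open 687 [0.25661882 0.06581521] [0.22162717 0.05382294] [0.28523122 0.07445629] angle 16.378311
closed 463 [0.17383763 0.12658422] [0.15801828 0.08188135] [0.18342566 0.14138548] angle -76.60031
0.08 6 0.1834
0.088 21 0.1833
0.096 27 0.1829
0.104 32 0.1815
0.112 31 0.1805
0.12 37 0.1798
0.128 38 0.1786
0.136 211 0.1781
0.144 60 0.1747
side 57 [0.16106732 0.10896835] [0.14886284 0.0764958 ] [0.17351066 0.13995774] angle -84.35063
```

View pics/w2.png

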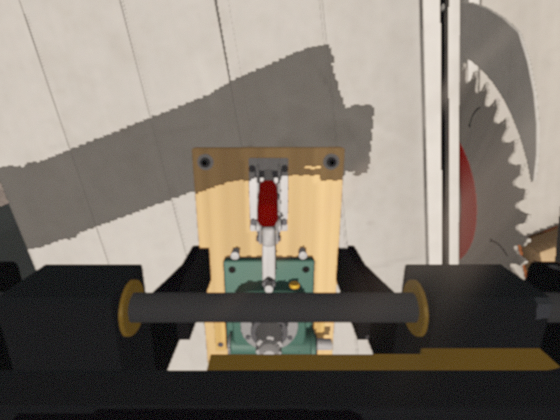

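The picture shows the handle upright at (268,203) and the arm lying forward onto the gearbox foot at (268,285). The measured swing is about 1.37–1.39 rad, within a few hundredths. I'll push from behind with the fingers shut so it reaches the stop.

```bash

python3 -m pendant '[{"dp":[0.27,0,0],"rotation":[0,0,0],"jaw":0},{"dp":[0.27,0,0],"rotation":[0,0,0],"jaw":0},{"dp":[0.27,0,0.35],"rotation":[0,0,0],"jaw":0},{"dp":[0.27,0,0.72],"rotation":[0,0,0],"jaw":0},{"dp":[0.27,0,0.72],"rotation":[0,0,0],"jaw":0},{"dp":[0.27,0,0.72],"rotation":[0,0,0],"jaw":0},{"dp":[0.22,0,0.72],"rotation":[0,0,0],"jaw":0},{"dp":[0.17,0,0.72],"rotation":[0,0,0],"jaw":0}]'
python3 -m pendant '[{"dp":[-0.04,0,0],"rotation":[0,0,0],"jaw":0},{"dp":[-0.04,0,0],"rotation":[0,0,0],"jaw":0}]'
python3 -m pendant '[{"dp":[-0.04,0,0],"rotation":[0,0,0],"jaw":0},{"dp":[-0.04,0,0],"rotation":[0,0,0],"jaw":0}]'
python3 -c "
from h import *
s=plan([.577,-.265,.22])
p=s['ee_pos']-o;print(p@xj,p@yj,p[2])"
```

```text
time: 8.15
ee_pos: [0.5833, 0.1846, 0.1061]
eef_rot: [0.761, 0.649, 0.001, 0.0]
ft_force: [-3.2, 5.5, 1.1]
width: 0.015
grip_force: 3.9
time: 8.4
ee_pos: [0.5813, 0.1847, 0.1062]
eef_rot: [0.76, 0.65, 0.003, -0.003]
ft_force: [-2.9, 15.7, 2.0]
width: 0.0056
grip_force: 27.6
time: 8.65
ee_pos: [0.5811, 0.1844, 0.1064]
eef_rot: [0.758, 0.652, 0.006, -0.004]
ft_force: [4.4, 31.3, -5.2]
width: 0.0053
grip_force: 33.3
plan [0.577, -0.265, 0.22] [-2.955  0.423 -0.8  ]
-0.00038520616130492333 0.18944516793473248 0.106355723965011
```

The handle holds still under 31 N, so it is at the stop. I rise and look at the shaft from above.

```bash

python3 -m pendant '[{"dp":[0.1,0,0],"rotation":[0,0,0],"jaw":0},{"dp":[0.1,0,-0.4],"rotation":[0,0,0],"jaw":0.5},{"dp":[0.1,0,-0.9],"rotation":[0,0,0],"jaw":1},{"dp":[-0.3,0,-0.9],"rotation":[0,0,0],"jaw":1},{"dp":[-0.7,0,-0.9],"rotation":[0,0,0],"jaw":1},{"dp":[-0.7,0,-0.9],"rotation":[0,0,0],"jaw":1}]'
python3 -m pendant '[{"dp":[-0.4,0,0],"rotation":[0,0,0],"jaw":1},{"dp":[-0.8,0,0],"rotation":[0,0,0],"jaw":1},{"dp":[-0.8,0,0],"rotation":[0,0,0],"jaw":1},{"dp":[-0.8,0,0],"rotation":[0,0,0],"jaw":1}]'
python3 - <<'E'
from h import *
from bench import camera
s=plan([.577,-.265,.22]);print(s["ee_pos"])
c=camera("wrist");pickle.dump(c,open("w3.pkl","wb"))
print(proj(c,o+[0,0,.087]),c["T"][:3,3])
u,v=proj(c,o+[0,0,.087]).astype(int)
a=max(v-70,0);I=c["image"][a:v+70,u-90:u+90,::-1];print("crop origin",u-90,a)
cv2.imwrite("pics/w3.png",cv2.resize(I,None,fx=4,fy=4,interpolation=cv2.INTER_CUBIC))
E
```

```text
time: 9.4
ee_pos: [0.564, 0.0629, 0.2412]
eef_rot: [0.764, 0.646, 0.001, 0.001]
ft_force: [0.2, 0.4, 0.1]
width: 0.047
grip_force: 0.0
time: 9.9
ee_pos: [0.5454, -0.0483, 0.2398]
eef_rot: [0.761, 0.649, 0.001, -0.0]
ft_force: [0.4, 1.5, -0.4]
width: 0.0841
grip_force: 0.0
plan [0.577, -0.265, 0.22] [-1.394  0.436  0.131]
[ 0.54536377 -0.0482964   0.23977082]
[270.80200812 146.24382012] [0.55891295 0.03233513 0.40157851]
crop origin 180 76
```

View pics/w3.png

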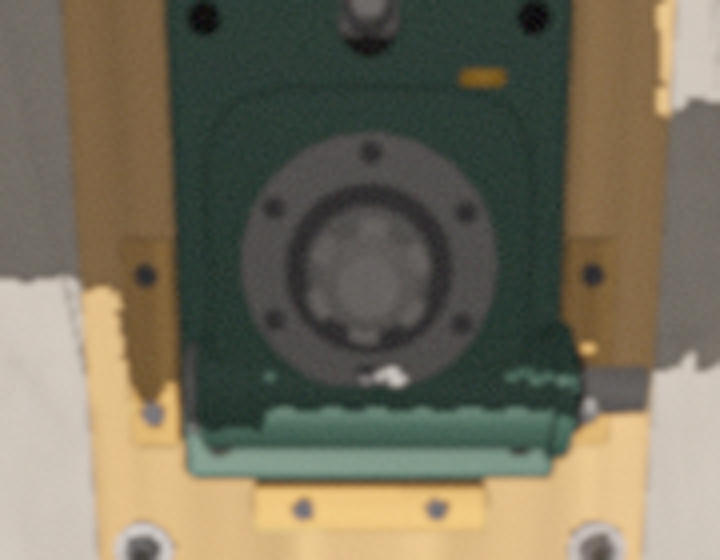

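The crop shows the splined shaft at (370,270), with one spline pointing nearly straight down in the image (−jig y). I fit this numerically and go on to look at the gear.

```bash

for i in 1 2; do python3 -m pendant '[{"dp":[-0.4,0.11,0.05],"rotation":[0,0,0],"jaw":1},{"dp":[-0.85,0.22,0.05],"rotation":[0,0,0],"jaw":1},{"dp":[-0.85,0.22,0.05],"rotation":[0,0,0],"jaw":1},{"dp":[-0.85,0.22,0.05],"rotation":[0,0,0],"jaw":1}]'; done
cat >> h.py <<'E'
def rect(c,cen,z,half=.03,px=.00025):
    n=int(2*half/px);g=(np.arange(n)-n/2+.5)*px;X,Y=np.meshgrid(cen[0]+g,cen[1]-g)
    W=np.stack([X,Y,np.full_like(X,z)],-1);q=(W-c["T"][:3,3])@c["T"][:3,:3]
    u=(q[...,0]/q[...,2]*c["mtx"][0,0]+c["mtx"][0,2]).astype(np.float32);v=(q[...,1]/q[...,2]*c["mtx"][1,1]+c["mtx"][1,2]).astype(np.float32)
    return cv2.remap(c["image"],u,v,cv2.INTER_CUBIC)
E
python3 - <<'E'
from h import *
from bench import camera
s=plan([.577,-.265,.22]);print(s["ee_pos"])
c=camera("wrist");pickle.dump(c,open("w4.pkl","wb"))
w3=pickle.load(open("w3.pkl","rb"))
P=pts(w3);q=P[(np.hypot(P[...,0]-o[0],P[...,1]-o[1])<.03)]
for lo,hi in((.083,.091),(.094,.104),(.056,.066)):
    k=q[(q[:,2]>lo)&(q[:,2]<hi)];print(lo,len(k),cv2.minEnclosingCircle(k[:,:2].astype(np.float32)*1000),np.median(k[:,2]),k.mean(0))
P=pts(c)
q=P[np.hypot(P[...,0]-.577,P[...,1]+.265)<.06]
for lo,hi in((.010,.022),(.028,.038)):
    k=q[(q[:,2]>lo)&(q[:,2]<hi)];print(lo,len(k),cv2.minEnclosingCircle(k[:,:2].astype(np.float32)*1000),np.median(k[:,2]),k.mean(0))
def en(a,s):
    g=cv2.cvtColor(a,cv2.COLOR_RGB2GRAY);lo,hi=np.percentile(g,[2,99]);return cv2.resize(np.clip((g-lo)/(hi-lo)*255.,0,255).astype(np.uint8),(s,s))
cv2.imwrite("pics/w4.png",np.hstack([en(rect(w3,o[:2],.087,.025),400),en(rect(c,(.577,-.265),.032,.045),400)]))
E
```

```text
time: 10.45
ee_pos: [0.5582, -0.179, 0.2316]
eef_rot: [0.76, 0.649, -0.0, -0.0]
ft_force: [-0.6, 1.7, -0.1]
width: 0.0871
grip_force: 0.0
time: 10.95
ee_pos: [0.5711, -0.3092, 0.224]
eef_rot: [0.76, 0.65, 0.0, -0.001]
ft_force: [-0.5, 0.3, 0.8]
width: 0.0874
grip_force: 0.0
plan [0.577, -0.265, 0.22] [ 0.297 -0.007  0.027]
[ 0.57111971 -0.30924875  0.22399781]
0.083 204 ((553.2210083007812, -2.761866807937622), 14.97606372833252) 0.08659194836181267 [ 0.55357869 -0.00079607  0.08653374]
0.094 374 ((553.25244140625, -2.7813644409179688), 10.510724067687988) 0.09763757534289236 [ 0.55334441 -0.00242761  0.09730988]
0.056 601 ((553.2014770507812, -2.780832052230835), 21.509796142578125) 0.06040260902858019 [ 0.55352514 -0.00091476  0.06041683]
0.01 2240 ((578.9356079101562, -265.6255798339844), 39.865421295166016) 0.014837207996294788 [ 0.57924952 -0.26387077  0.01470932]
0.028 893 ((578.75439453125, -265.59490966796875), 24.786136627197266) 0.03147020853718113 [ 0.57886021 -0.26509793  0.03146241]
```

View pics/w4.png

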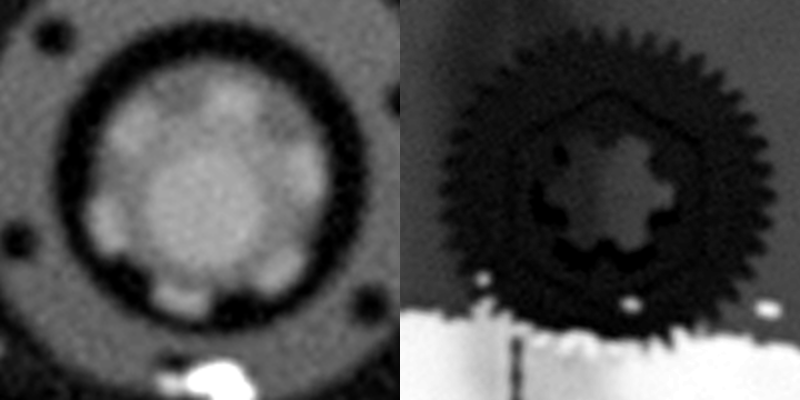

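Left: six spline tops around centre (210,200), the first at about 15° from world x. Right: the large gear centred at (608,203), hex vertex up at (608,92), slots visible. Now the 6-fold phase fit.

```bash
python3 - <<'E'
from h import *
from bench import r
def phase(f,a): # angle of maximum, mod 60
    return np.degrees(np.angle(np.sum((f-f.mean())*np.exp(6j*a)))/6)%60, 2*abs(np.mean((f-f.mean())*np.exp(6j*a)))
w3=pickle.load(open("w3.pkl","rb"));w4=pickle.load(open("w4.pkl","rb"))
a=np.arange(0,2*np.pi,np.radians(.5))
def ring(c,cen,z,rad):
    I=cv2.cvtColor(rect(c,cen,z,.03),cv2.COLOR_RGB2GRAY).astype(np.float32)
    return cv2.remap(I,(120-.5+rad*np.cos(a)/.00025).astype(np.float32)[None],(120-.5-rad*np.sin(a)/.00025).astype(np.float32)[None],cv2.INTER_LINEAR)[0]
for rad in(.0125,.0135,.0145):print("spline",rad,phase(ring(w3,(.5532,-.0028),.087,rad),a))
for rad in(.0125,.0135,.0145):print("slot",rad,phase(ring(w4,(.5788,-.2656),.032,rad),a))
for n,c,cen,lo,hi,r0,r1 in(("spline",w3,(.5532,-.0028),.083,.091,.012,.0155),("slot",w4,(.5788,-.2656),.028,.038,.0,.0155),("hub",w4,(.5788,-.2656),.028,.038,.0225,.027)):
    P=pts(c)-np.array([*cen,0]);q=P[(P[...,2]>lo)&(P[...,2]<hi)&(np.hypot(P[...,0],P[...,1])>r0)&(np.hypot(P[...,0],P[...,1])<r1)]
    an=np.arctan2(q[:,1],q[:,0]);print(n,len(q),"material at",np.degrees(np.angle(np.exp(6j*an).sum())/6)%60,abs(np.exp(6j*an).mean()))
# hub angle by max area polygon: project on directions
P=pts(w4);q=P[(P[...,2]>.028)&(P[...,2]<.038)&(np.hypot(P[...,0]-.5788,P[...,1]+.2656)<.028)][:,:2]-[.5788,-.2656]
t=np.radians(np.arange(-30,30,1));w=[sum(np.percentile(np.abs(q@[np.cos(x+k),np.sin(x+k)]),99) for k in(0,np.pi/3,2*np.pi/3))/3 for x in t]
i=int(np.argmin(w));print("flat normal",np.degrees(t[i]),w[i])
s=plan([.5788,-.2656,.1]);print(s["joint_positions"].round(2),r.read_state()["eef_rot"])
E
```

```text
spline 0.0125 (np.float64(15.1123637645927), np.float64(14.519420973680951))
spline 0.0135 (np.float64(14.828745047362316), np.float64(16.66874934121857))
spline 0.0145 (np.float64(15.773554562439106), np.float64(12.600046511465314))
slot 0.0125 (np.float64(3.9099172031002767), np.float64(4.740990558688658))
slot 0.0135 (np.float64(5.871933474512884), np.float64(3.268476774752118))
slot 0.0145 (np.float64(13.316353600879824), np.float64(1.5136437652734607))
spline 150 material at 15.594767018971911 0.6242159712098285
slot 102 material at 28.425265535896717 0.8026897525226048
hub 82 material at 29.19463468259825 0.8276587462247358
flat normal 0.0 0.021732832086828493
plan [0.5788, -0.2656, 0.1] [0.288 0.005 0.828]
[-0.12  0.46  0.76  1.42 -0.32  1.38  0.5 ] [ 7.59721146e-01  6.50248492e-01  5.55985459e-04 -6.07863725e-04]
```

```bash

python3 -m pendant '[{"dp":[0.288,0.005,0.4],"rotation":[0,0,-0.0222],"jaw":1},{"dp":[0.288,0.005,0.83],"rotation":[0,0,-0.0222],"jaw":1},{"dp":[0.288,0.005,0.83],"rotation":[0,0,-0.0222],"jaw":1},{"dp":[0.288,0.005,0.83],"rotation":[0,0,-0.0222],"jaw":1},{"dp":[0.288,0.005,0.83],"rotation":[0,0,-0.0222],"jaw":1}]'
python3 -c "
from h import *
s=plan([.5788,-.2656,.0185],-1);print(s['ee_pos'])"
```

```text
time: 11.62
ee_pos: [0.579, -0.2697, 0.1028]
eef_rot: [0.714, 0.7, 0.001, 0.002]
ft_force: [0.2, -0.6, -0.3]
width: 0.087
grip_force: 0.0
plan [0.5788, -0.2656, 0.0185] [ 0.028 -0.004  0.562] [ 0.0006  0.0002 -0.0003]
[ 0.57900768 -0.2696666   0.10275776]
```

```bash

python3 -m pendant '[{"dp":[0.028,-0.004,0.28],"rotation":[0,0,0],"jaw":1},{"dp":[0.028,-0.004,0.45],"rotation":[0,0,0],"jaw":1},{"dp":[0.028,-0.004,0.55],"rotation":[0,0,0],"jaw":1},{"dp":[0.028,-0.004,0.55],"rotation":[0,0,0],"jaw":1},{"dp":[0.028,-0.004,0.55],"rotation":[0,0,0],"jaw":1}]'
python3 -c "
from h import *
s=plan([.5788,-.2656,.0185],-1);print(s['ee_pos'])"
```

```text
time: 12.25
ee_pos: [0.5781, -0.2651, 0.019]
eef_rot: [0.714, 0.7, 0.0, 0.001]
ft_force: [-0.1, 0.3, 0.6]
width: 0.0873
grip_force: 0.0
plan [0.5788, -0.2656, 0.0185] [-0.003  0.005  0.003] [ 0.0003  0.0001 -0.0003]
[ 0.57808458 -0.26512946  0.01900476]
```

```bash

python3 -m pendant '[{"dp":[-0.003,0.005,0.005],"rotation":[0,0,0],"jaw":0},{"dp":[-0.003,0.005,0.005],"rotation":[0,0,0],"jaw":0},{"dp":[-0.003,0.005,0.005],"rotation":[0,0,0],"jaw":0},{"dp":[-0.003,0.005,0.005],"rotation":[0,0,0],"jaw":0},{"dp":[-0.003,0.005,0.005],"rotation":[0,0,0],"jaw":0},{"dp":[-0.003,0.005,0.005],"rotation":[0,0,0],"jaw":0},{"dp":[-0.003,0.005,0.005],"rotation":[0,0,0],"jaw":0}]' 60
python3 -m pendant '[{"dp":[0,0,-0.1],"rotation":[0,0,0],"jaw":0},{"dp":[0,0,-0.5],"rotation":[0,0,0],"jaw":0},{"dp":[0,0,-0.9],"rotation":[0,0,0],"jaw":0},{"dp":[0,0,-0.95],"rotation":[0,0,0],"jaw":0},{"dp":[0,0,-0.95],"rotation":[0,0,0],"jaw":0}]'
python3 -c "
from h import *
s=plan([.5532,-.0028,.165],15.3);print(s['ee_pos'])"
```

```text
time: 13.12
ee_pos: [0.5778, -0.2649, 0.0167]
eef_rot: [0.714, 0.7, -0.0, -0.0]
ft_force: [-1.2, -0.5, 0.8]
width: 0.0437
grip_force: 60.0
time: 13.75
ee_pos: [0.578, -0.2647, 0.1593]
eef_rot: [0.714, 0.701, 0.0, 0.0]
ft_force: [-0.7, 0.8, -4.0]
width: 0.0436
grip_force: 60.0
plan [0.5532, -0.0028, 0.165] [ 1.742 -0.197 -0.037] [ 0.0001 -0.0001 -0.0455]
[ 0.57795754 -0.26465893  0.15934132]
```

Holding the gear (width 43.6 mm, 4 N of weight). I carry it over the shaft.

```bash

python3 -m pendant '[{"dp":[0.3,-0.03,-0.04],"rotation":[0,0,0],"jaw":0},{"dp":[0.6,-0.07,-0.04],"rotation":[0,0,0],"jaw":0},{"dp":[0.87,-0.1,-0.04],"rotation":[0,0,0],"jaw":0}]'
python3 -m pendant '[{"dp":[0.3,-0.03,0],"rotation":[0,0,-0.0152],"jaw":0},{"dp":[0.6,-0.07,0],"rotation":[0,0,-0.0304],"jaw":0},{"dp":[0.87,-0.1,0],"rotation":[0,0,-0.0455],"jaw":0},{"dp":[0.87,-0.1,0],"rotation":[0,0,-0.0455],"jaw":0},{"dp":[0.87,-0.1,0],"rotation":[0,0,-0.0455],"jaw":0},{"dp":[0.87,-0.1,0],"rotation":[0,0,-0.0455],"jaw":0}]'
python3 - <<'E'
from h import *
from bench import camera,r
s=plan([.5532,-.0028,.118],15.3);print(s['ee_pos'])
e=s["ee_pos"]
for n in("wrist","top","side"):
    c=camera(n);P=pts(c);q=P[(np.hypot(P[...,0]-e[0],P[...,1]-e[1])<.05)&(P[...,2]<e[2]+.003)&(P[...,2]>e[2]-.03)]
    k=q[abs(q[:,2]-(e[2]-.0005))<.004]
    print(n,len(q),len(k),cv2.minEnclosingCircle(k[:,:2].astype(np.float32)*1000) if len(k) else "",np.median(k[:,2]) if len(k) else "")
    pickle.dump(c,open(n+"5.pkl","wb"))
E
```

```text
time: 14.12
ee_pos: [0.564, -0.1321, 0.163]
eef_rot: [0.714, 0.701, -0.001, -0.001]
ft_force: [0.2, -0.2, -3.0]
width: 0.0436
grip_force: 60.0
time: 14.88
ee_pos: [0.5525, -0.0048, 0.1645]
eef_rot: [0.608, 0.794, -0.001, -0.0]
ft_force: [1.0, 0.1, -4.1]
width: 0.0435
grip_force: 60.0
plan [0.5532, -0.0028, 0.118] [0.012 0.008 0.31 ] [-0.0002  0.0001 -0.0004]
[ 0.55251161 -0.00478805  0.16453777]
wrist 6337 5011 ((553.7915649414062, -5.011265277862549), 40.09748077392578) 0.16299780606571296
top 0 0  
side 321 168 ((551.0757446289062, -7.244105339050293), 40.83100509643555) 0.1628313917044726
```

The wrist camera sees the rim (r = 40.1 mm) and puts its centre 1.3 mm from the TCP in x. The gear was off by the same amount when I gripped it, so this is camera bias. It cancels if I align gear and shaft in the same camera's measure.

```bash
python3 -c "
from h import *
plan([.5520,-.0026,.125],15.3)"
```

```text
plan [0.552, -0.0026, 0.125] [ 0.012 -0.002  0.267] [-0.0001  0.     -0.0002]
```

```bash

python3 -m pendant '[{"dp":[0.012,-0.002,0.13],"rotation":[0,0,0],"jaw":0},{"dp":[0.012,-0.002,0.26],"rotation":[0,0,0],"jaw":0},{"dp":[0.012,-0.002,0.26],"rotation":[0,0,0],"jaw":0},{"dp":[0.012,-0.002,0.26],"rotation":[0,0,0],"jaw":0}]'
python3 -m pendant '[{"dp":[0,0,0.04],"rotation":[0,0,0],"jaw":0},{"dp":[0,0,0.08],"rotation":[0,0,0],"jaw":0},{"dp":[0,0,0.11],"rotation":[0,0,0],"jaw":0},{"dp":[0,0,0.11],"rotation":[0,0,0],"jaw":0}]'
python3 -c "
from h import *
s=plan([.5520,-.0026,.0725],15.3);print(s['ee_pos'],s['ft_force'],s['torque'])"
```

```text
time: 15.52
ee_pos: [0.5525, -0.0021, 0.127]
eef_rot: [0.607, 0.795, 0.0, 0.0]
ft_force: [0.9, -0.2, -3.7]
width: 0.0436
grip_force: 60.0
time: 16.02
ee_pos: [0.5518, -0.0018, 0.1093]
eef_rot: [0.607, 0.795, -0.0, -0.0]
ft_force: [-0.4, -0.3, -3.5]
width: 0.0434
grip_force: 60.0
plan [0.552, -0.0026, 0.0725] [-0.006 -0.     0.245] [-0.0001 -0.      0.    ]
[ 0.5518242  -0.00178261  0.10926902] [-0.39690169 -0.34464154 -3.52509447] [-0.08755328  0.04927383  0.00580801]
```

Nose entered with no side force. I go on through the splines.

```bash

python3 -m pendant '[{"dp":[-0.003,0,0.03],"rotation":[0,0,0],"jaw":0},{"dp":[-0.003,0,0.06],"rotation":[0,0,0],"jaw":0},{"dp":[-0.003,0,0.09],"rotation":[0,0,0],"jaw":0},{"dp":[-0.003,0,0.09],"rotation":[0,0,0],"jaw":0}]'
python3 -c "
from h import *
s=plan([.5520,-.0026,.0725],15.3);print(s['ee_pos'],s['ft_force'],s['torque'])"
```

```text
time: 16.52
ee_pos: [0.552, -0.0022, 0.0958]
eef_rot: [0.607, 0.795, -0.0, -0.0]
ft_force: [-0.9, 0.6, -4.2]
width: 0.0436
grip_force: 60.0
plan [0.552, -0.0026, 0.0725] [-0.003 -0.     0.155] [-0.0001 -0.      0.    ]
[ 0.5519672  -0.00219929  0.09577804] [-0.92497913  0.60931947 -4.22192576] [-0.11008312  0.02967517 -0.00621077]
```

The splines have meshed: the underside is about 79 mm over the table, below the spline tops at 87 mm, with no resistance. I press home.

```bash

python3 -m pendant '[{"dp":[-0.002,0,0.04],"rotation":[0,0,0],"jaw":0},{"dp":[-0.002,0,0.08],"rotation":[0,0,0],"jaw":0},{"dp":[-0.002,0,0.12],"rotation":[0,0,0],"jaw":0},{"dp":[-0.002,0,0.15],"rotation":[0,0,0],"jaw":0},{"dp":[-0.002,0,0.165],"rotation":[0,0,0],"jaw":0},{"dp":[-0.002,0,0.165],"rotation":[0,0,0],"jaw":0}]'
python3 -c "
from h import *
s=plan([.5520,-.0026,.0725],15.3);print(s['ee_pos'],s['ft_force'],s['torque'])"
```

```text
time: 17.27
ee_pos: [0.5524, -0.0025, 0.0725]
eef_rot: [0.607, 0.795, 0.0, -0.0]
ft_force: [-6.6, 0.4, 13.8]
width: 0.0432
grip_force: 60.0
plan [0.552, -0.0026, 0.0725] [ 0.    -0.002  0.   ] [ 0.     -0.0001 -0.    ]
[ 0.55235474 -0.00252471  0.07253019] [-6.63789037  0.38033367 13.8061839 ] [ 0.00727557  1.95625726 -0.00320589]
```

```bash

python3 -m pendant '[{"dp":[0,-0.004,0.008],"rotation":[0,0,0],"jaw":0},{"dp":[0,-0.004,0.012],"rotation":[0,0,0],"jaw":0},{"dp":[0,-0.004,0.012],"rotation":[0,0,0],"jaw":0},{"dp":[0,-0.004,0.012],"rotation":[0,0,0],"jaw":0}]'
python3 - <<'E'
from h import *
from bench import camera
s=plan([.5520,-.0026,.0725],15.3);print(s['ee_pos'],s['ft_force'])
e=s["ee_pos"]
c=camera("wrist");P=pts(c);q=P[np.hypot(P[...,0]-e[0]-.001,P[...,1]-e[1])<.042];k=q[abs(q[:,2]-.072)<.005]
print(len(k),cv2.minEnclosingCircle(k[:,:2].astype(np.float32)*1000),np.median(k[:,2]),np.polyfit(k[:,0],k[:,2],1)[0],np.polyfit(k[:,1],k[:,2],1)[0])
cv2.imwrite("pics/w6.png",np.hstack([c["image"],camera("side")["image"]])[:,:,::-1][:,::1][::1])
x=cv2.imread("pics/w6.png");cv2.imwrite("pics/w6.png",cv2.resize(x,(800,300)))
E
```

```text
time: 17.77
ee_pos: [0.5524, -0.0025, 0.0724]
eef_rot: [0.607, 0.795, 0.001, -0.0]
ft_force: [-12.7, 0.5, 32.2]
width: 0.0434
grip_force: 60.0
plan [0.552, -0.0026, 0.0725] [ 0.    -0.003 -0.001] [ 0.0002 -0.0002 -0.    ]
[ 0.55239318 -0.00254433  0.07240977] [-12.69188103   0.48658569  32.1677946 ]
4892 ((553.594970703125, -2.7736282348632812), 40.166629791259766) 0.07107315645888732 0.0024058414121124216 -0.007458099235101185
```

View pics/w6.png

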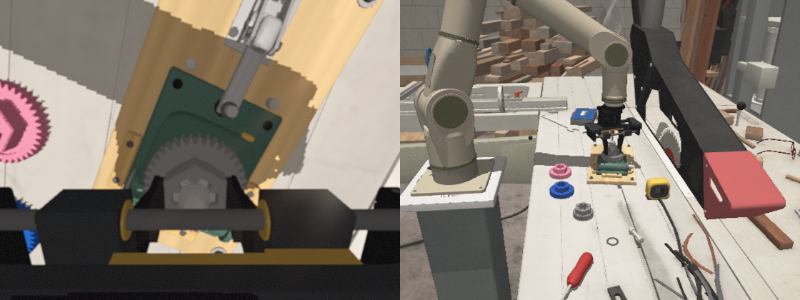

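The picture shows the gear seated level at (195,170) left, with the clamp pad on the foot at (228,105). It moved only 0.1 mm under 18 N more, so it is on the stop.

```bash
python3 -c "
from bench import r
print(r.close_job())"
```

```text
the job is handed in; nothing more can be done
None
```

I handed the job in at about 18 s with the clamp handle at its stop and the large gear meshed, fully home and still held pressed down at about 32 N; `close_job()` returned no verdict, so I don't know how it was judged.

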